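# Snap the retaining clip onto the demonstrator's spindle

## Task

The yellow retaining clip lies loose on the deck of the blue spindle unit, its mouth towards the spindle. Draw the fork tool out of its grey holster by its steel neck and lay it down in the blue tray, let go and take it again by its orange handle, then use its prongs to push the clip fully home until it snaps round the spindle's groove. Finally lay the fork tool back down in the blue tray and let go; do not touch the clip with the gripper itself, and leave the other things where they stand.

Things in the scene. Friction and masses are not known exactly. Their poses are not given: they have to be found in the camera images.
- unit: Blue spindle unit, fixed: housing 168 mm (x -108 to +60) by 120 mm (y), flat deck on top 60 mm above the table. Origin on the table under the spindle's axis, z up. Its +x is the direction in which the clip is pushed home; the fork comes in from the open -x end. Two steel guide rails, 9 mm high, inner faces at y +-38 mm, x -95 to +55, flank the clip's path.
- guard (a point): Middle of the underside of the unit's clear guard plate, 44 mm above the deck; axes as the unit's. The plate is 142 mm (x, from -89 to +53 of the spindle) by 100 mm (y), 5 mm thick, on slim posts at y +-43 mm. The fork goes in under it; a gripper does not fit under it.
- spindle (a point): Point on the spindle's axis at deck height (60 mm above the table), axes as the unit's. The spindle stands on the deck: groove of 28 mm diameter from the deck to 13 mm above it, then 44 mm diameter up to 33 mm. The clip is home when its origin lies on this point.
- clip: Yellow sprung clip, 10 mm thick, loose, about 80 g, flat on the deck, 44 to 52 mm short of home at the start. Origin on its underside at its seat's centre; the mouth opens to +x (two sprung jaws to x +19). Pushed on, the jaws meet the groove some 25 mm short of home, spread, and snap shut behind it; it takes about 10 to 17 N, most of it 16 to 8 mm short of home.
- clip_back (a point): Middle of the back face of the clip's back bar, half way up its thickness (clip x -38, z +5). The bar is 70 mm wide (y). A tab 12 mm wide stands out behind it in the middle, to clip x -53. The fork's prongs go either side of the tab and bear on this face; at home the face is 38 mm before the spindle's axis.
- holster: Grey holster, fixed: sleeve 100 mm long (x), 46 mm wide, 56 mm high, on a dark foot plate 80 mm wide. Origin on the table under its middle; open at its +x end (mouth at x +50), where the fork sticks out. Bore 32 mm wide, 28 mm high, floor 22 mm above the table, rear closed: draw the tool straight out along the holster's +x, 105 mm, until it is free.
- fork: Fork tool, loose, 195 mm long, about 160 g. Origin on its centre line, +x to the prongs, z up. Orange handle x -95 to +5, 24 mm wide, 22 mm high; steel neck to x +60, 14 mm wide, 12 mm high; then a cross head 50 mm wide. Starts with its handle in the holster, origin 46 to 52 mm along the holster's x, 33 mm above the table. Laid flat, its centre line is 11 mm above what carries it.
- fork_neck (a point): Point on the fork's centre line in the bare part of the neck (fork x +37), where it can be gripped while in the holster; axes as the fork's.
- fork_grip (a point): Point on the fork's centre line in the middle part of the orange handle (fork x -40), where to grip it for pushing. The centre of mass is at about fork x -15.
- fork_tips (a point): Point midway between the tips of the two prongs (fork x +100). The prongs are 29 mm long, 11 mm wide, 12 mm high, at y +-19.5 mm, with a gap of 28 mm between them.
- tray: Blue tray, fixed, 220 mm (x) by 280 mm (y), rim 14 mm high and 5 mm wide, floor 5 mm above the table. Origin on the table under its middle, z up. A glass dish stands in its +x half; the -x half is free for the fork, laid along the tray's y.
- dish: Shallow round glass dish, 56 mm across, 14 mm high, in the tray, centre 62 to 70 mm from the tray's middle on its +x side. Bystander.
- wrench: Steel wrench, 140 mm long, lying on the table. Bystander.
- beaker: Glass beaker, 72 mm across, 100 mm high. Bystander.
- bottle: Green bottle with white cap, 60 mm across, 170 mm high. Bystander.
- jar: Amber jar with black cap, 64 mm across, 80 mm high. Bystander.
Mind the look-alikes: they are no part of the job. What is shaped like the fork but red is not meant.

How it is judged:
On the way, in this order (a step that is already met when the one before it is completed fails the run):
1. the fork tool is out of the holster, lying flat in the blue tray, let go (x of fork in the frame of tray between -0.11 and 0.11 m and y of fork in the frame of tray between -0.14 and 0.14 m and z of fork in the frame of tray between 0 and 0.03 m and contact force between fork and the fingers below 0.1 N and linear speed of fork below 0.02 m/s), for 0.2 s.
2. the fork tool is lifted again, held by its orange handle (x of the grasp point in the frame of fork below 0.005 m and contact force between fork and the fingers above 1 N and z of fork in the frame of tray above 0.04 m), for 0.2 s.
3. the clip is snapped home round the spindle's groove by the prongs of the held fork (horizontal distance between clip and spindle below 0.004 m and z of clip in the frame of spindle between -0.004 and 0.005 m and contact force between fork and the fingers above 1 N and horizontal distance between fork_tips and spindle below 0.08 m), for 0.1 s.
At the end, for the whole second after the job is handed in: the clip's origin lies within 4 mm of the spindle's axis and between -4 and +5 mm of deck height; the fork tool lies in the blue tray (its origin within the tray's outline and less than 30 mm above the table), let go and at rest (all of step 1 and horizontal distance between clip and spindle below 0.004 m and z of clip in the frame of spindle between -0.004 and 0.005 m and linear speed of clip below 0.02 m/s); the robot touches nothing.
It fails at once if the gripper's fingers touch the clip (contact force between clip and the fingers above 0.3 N).
It fails at once if a bystander (dish, wrench, beaker, bottle or jar) is moved by more than 30 mm (distance of any of dish, wrench, beaker, bottle, jar from where it was at the start of the episode above 0.03 m).
It also fails if it takes over 67 s, if anything falls off the work surface, if the arm or the gripper's body presses on something with over 40 N, if the wrist force passes 120 N, or if a joint passes its speed limit or range.

## Robot

A 6-joint arm with a two-finger parallel gripper is mounted at the origin on the work surface. World frame = base frame: x ahead of the robot, y to its left, z up, the work surface at z = 0. Lengths are in m, angles in rad, forces in N, time in s.
With the tool pointing down it reaches from about 0.275 to 1 m from the base axis. Payload 8.4 kg.
Tool frame: the origin (TCP) lies on the centre line of the jaws, within the pads' length; the fingertips stand 17 mm ahead of it and the grasp point (between the pads) lies 2 mm behind it (bot.tcp_to_tips is the y of the fingertips in the tool frame, in m); y points along the fingers, z is the direction in which the jaws open and shut, and the axes are right-handed (so a half turn about y gives the same grasp; the last joint's range is limited). The gripper opens to 85 mm and grips with 20 to 120 N. Pads are 22 mm wide; open, the fingers measure 114 mm over their backs; the gripper's body (76 mm by 85 mm) begins 54 mm behind the grasp point. The pads swing forward as they close: fully open they stand 13 mm farther back than shut.
Start: joints at [-1.188, 0.353, 1.633, -0, 1.155, -0.002], TCP at [0.235, -0.579, 0.248] pointing down, gripper open.
Joint ranges: [-2.63, 2.63], [-0.92, 2.1], [0.06, 2.66], [-1.3, 4.44], [0, 2.69], [-3.02, 3.02]. Speed limits (rad/s): [2.22, 2.22, 2.79, 3.14, 3.14, 3.14].

## Interface

Orientations are given as a unit quaternion [x, y, z, w].
In Python, from workcell import bot, hand, kinematics, get_obs, vision, hand_in gives the robot as it stands. The module is installed in compiled form; this text tells all that it offers. Calls block until the motion is done:
- bot.reach(position, orientation): joint-space move of the TCP to a pose.
- bot.servo_line(position, ori=None, velocity=0.15): straight line of the TCP; ori=None keeps the orientation; velocity is the mean speed in m/s.
- bot.goto_joints(angles): joint-space move.
- hand.move_gripper(opening, strength=None): finger opening in m; strength is the grip in N (None keeps the last); returns when the fingers have stopped.
- bot.dwell(seconds).
- kinematics.solve_ik(position, orientation): joint angles nearest the present ones, or None.
- get_obs(): the state.
- vision.read_camera(name): name is "side" or "top"; returns a dict with "frame" (400x640x3 uint8, red, green, blue), "intrinsics" (3x3 intrinsics, pixels), "dist" ([k1, k2, p1, p2, k3] as OpenCV has them; the pictures are not rectified), "view" (4x4, takes a point from world to camera coordinates). Camera axes: x right, y down, z forward; pixel columns grow to the right and rows downward; lengths in m; the calibration is good to about 2 mm. A picture is of the moment at which its call begins. There is no depth.
A pose or a line that the arm cannot do raises bot.IKError and nothing moves.
- hand_in(): hands the job in, once; it reports no verdict.
The state is a dict: "time_s": time; "joint_pos": joint angles; "joint_vel": joint speeds; "joint_efforts": joint torques, N m; "position": TCP position; "orientation": TCP orientation; "wrist_force": force on the tool from outside, world axes, zero at the start; "ft_torque": the same for the moment, N m; "gripper_width": finger opening in m.
Only numpy, scipy, OpenCV 4.12 (cv2) and the standard library are available. Lean on these libraries where they do the work, as an engineer would, in place of code of your own. Each camera call takes 0.05 s, during which the arm holds its last target. There are 200 camera calls.

## Working session

There is one attempt and no reset: what is moved stays moved. The work goes in short steps, each a Python script; the robot and the scene stay as the last script left them, time stands still between calls to the robot, and variables do not carry over. Pictures are saved under pics/ and viewed, about 8 in all and at most 12, crops included, and the job is handed in when it is done.

```bash
mkdir -p pics
python3 - <<'E'
from workcell import *
import cv2,numpy as np
for n in("side","top"):
    c=vision.read_camera(n); cv2.imwrite(f"pics/{n}0.png",c["frame"][:,:,::-1]); np.savez(f"{n}0.npz",**c)
    print(n,np.round(c["intrinsics"],1).tolist(),np.round(c["dist"],4),np.round(c["view"],3).tolist())
o=get_obs();print(o)
E
```

```text
side [[379.3, 0.0, 320.5], [0.0, 379.3, 197.0], [0.0, 0.0, 1.0]] [0.0279 0.     0.     0.     0.    ] [[-0.829, -0.559, -0.026, 0.45], [-0.253, 0.415, -0.874, 0.215], [0.499, -0.718, -0.485, 1.012], [0.0, 0.0, 0.0, 1.0]]
top [[511.0, 0.0, 317.7], [0.0, 511.0, 199.6], [0.0, 0.0, 1.0]] [-0.1612  0.      0.      0.      0.    ] [[-0.011, -1.0, 0.017, 0.003], [-0.99, 0.009, -0.144, 0.564], [0.144, -0.018, -0.989, 1.265], [0.0, 0.0, 0.0, 1.0]]
{'time_s': 0.1, 'joint_pos': array([-1.18843305e+00,  3.53565379e-01,  1.63406263e+00, -1.19416363e-05,
        1.15520840e+00, -2.39680373e-03]), 'joint_vel': array([ 1.24056199e-03, -1.15861537e-03, -2.73957761e-03,  1.94579631e-04,
       -2.10559151e-03, -9.84939855e-05]), 'joint_efforts': array([-6.95739818e-04, -6.06359339e+01, -3.42819500e+01,  4.47059904e-05,
        3.85757448e-03,  2.29310569e-05]), 'position': array([ 0.23443105, -0.57892547,  0.24764396]), 'orientation': array([-0.13528417,  0.69449268, -0.6936305 ,  0.1351105 ]), 'wrist_force': array([ 0.70546157, -0.31590016, -0.41682088]), 'ft_torque': array([ 0.01308637,  0.0115677 , -0.01765686]), 'gripper_width': 0.08590690717347074}
```

View pics/top0.png

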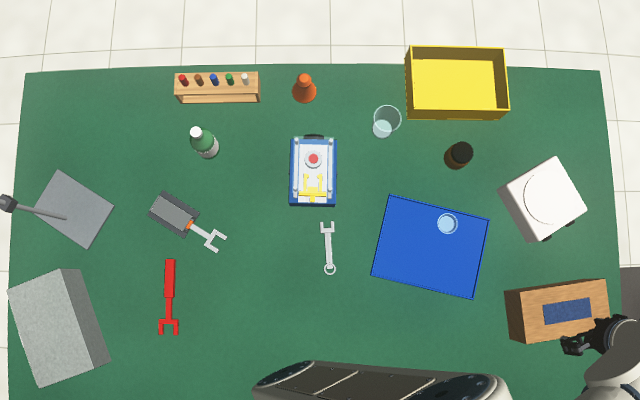

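View pics/side0.png

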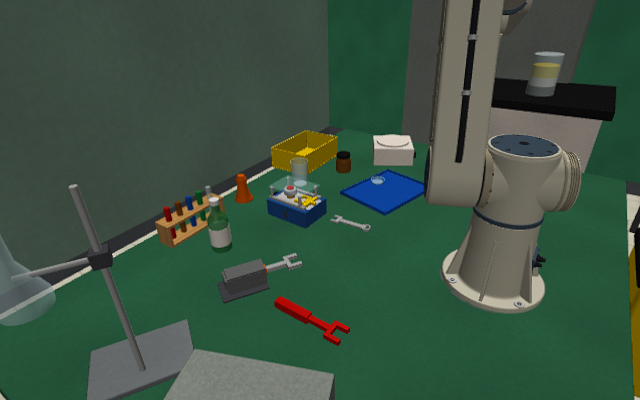

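Top view: the steel fork with the orange handle sits in the grey holster (175,213), prongs at (215,240). The red look-alike is at (168,295). It has no holster, so it isn't the one meant. The unit is at (313,170) with the clip on its near side, the tray at (430,247) and the dish at (447,224). Next I'll take one enlarged crop and measure.

```bash
cat > h.py <<'E'
import numpy as np,cv2
def ld(n): return dict(np.load(n+".npz"))
def ray(c,uv):
    p=cv2.undistortPoints(np.float64(uv).reshape(-1,1,2),c["intrinsics"],c["dist"])[:,0]
    R=c["view"][:3,:3];t=c["view"][:3,3]
    return -R.T@t,np.c_[p,np.ones(len(p))]@R
def onz(c,uv,z):
    o,d=ray(c,uv); return o+d*((z-o[2])/d[:,2])[:,None]
def proj(c,P):
    R=c["view"][:3,:3];return cv2.projectPoints(np.float64(P).reshape(-1,3),cv2.Rodrigues(R)[0],c["view"][:3,3],c["intrinsics"],c["dist"])[0][:,0]
def quad(m):
    c=max(cv2.findContours(m.astype(np.uint8),cv2.RETR_EXTERNAL,cv2.CHAIN_APPROX_NONE)[0],key=cv2.contourArea); return c[:,0]
E
python3 - <<'E'
from h import *
c=ld("top0");f=c["frame"];hsv=cv2.cvtColor(f,cv2.COLOR_RGB2HSV);H,S,V=[hsv[...,i].astype(int) for i in range(3)]
def box(m,z,x0,x1,y0,y1,name):
    k=np.zeros(m.shape,bool);k[y0:y1,x0:x1]=m[y0:y1,x0:x1]
    q=quad(k);P=onz(c,q,z)[:,:2];r=cv2.minAreaRect(np.float32(P));print(name,np.round(r[0],4),np.round(r[1],4),round(r[2],2),len(q));return k
blue=(H>105)&(H<125)&(S>120)
box(blue,.014,350,510,180,310,"tray")
box(blue|((V>120)&(S<90)),.060,280,345,137,215,"unit")
box((S<60)&(V>60)&(V<150),.056,140,205,185,240,"holster grey")
k=box((S<60)&(V>140),.039,190,235,212,260,"fork steel")
red=box(((H<8)|(H>172))&(S>120)&(V>100),.093,300,325,145,172,"spindle")
y=box((H>20)&(H<32)&(S>100),.07,295,330,168,208,"clip")
for m,n in((red,'red'),(y,'yel')):
    ys,xs=np.nonzero(m);print(n,xs.min(),xs.max(),ys.min(),ys.max(),xs.mean(),ys.mean())
a=cv2.resize(f[180:260,140:240],(500,400),interpolation=cv2.INTER_CUBIC)
b=cv2.resize(f[130:210,285:343],(290,400),interpolation=cv2.INTER_CUBIC)
cv2.imwrite("pics/crop1.png",np.hstack([a,b])[:,:,::-1])
E
```

```text
tray [ 0.4419 -0.2981] [0.2802 0.2193] 75.42 363
unit [0.638  0.0088] [0.1183 0.1739] 88.15 269
holster grey [0.5296 0.3658] [0.1176 0.077 ] 58.24 130
fork steel [0.4752 0.2827] [0.0952 0.0504] 59.12 109
spindle [0.6594 0.0083] [0.0195 0.0197] 45.14 22
clip [0.5904 0.0113] [0.0651 0.0687] 89.54 146
red 309 317 154 162 313.0 158.3728813559322
yel 299 325 174 201 312.2280701754386 189.41052631578947
```

View pics/crop1.png

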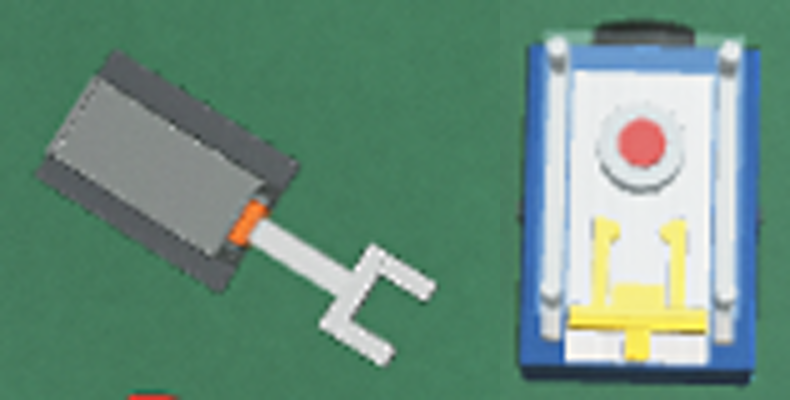

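The crop confirms it: a steel fork with an orange collar at the holster mouth, neck at (300,250) in the crop, plus the clip with its tab towards the robot and the spindle behind it. I'll go for the neck grasp and draw.

```bash
cat >> h.py <<'E'
from scipy.spatial.transform import Rotation as Rn
D=np.deg2rad
FORKYAW=D(59.1-180); TRAY=np.array([.4419,-.2981]); TYAW=D(75.42-90)
UNIT=np.array([.660,.0083]); UYAW=D(-1.6)
def u(a): return np.array([np.cos(a),np.sin(a)])
def ori(yaw,flip=0):   # tool down, jaws open across 'yaw'
    z=np.r_[u(yaw+np.pi/2+flip*np.pi),0];y=np.array([0,0,-1.]);return Rn.from_matrix(np.c_[np.cross(y,z),y,z]).as_quat()
E
python3 - <<'E'
from h import *
from workcell import *
n=np.array([.4752,.2827])-.0155*u(FORKYAW)
tp=TRAY-.05*u(TYAW); a=TYAW-np.pi/2
for f in(0,1):
  for nm,p,z,y in(("neck",n,.041,FORKYAW),("drawn",n+.115*u(FORKYAW),.05,FORKYAW),("lay",tp+.0345*u(a),.024,a),("regrip",tp-.0425*u(a),.024,a),("push",UNIT-.25*u(UYAW),.076,UYAW),("home",UNIT-.178*u(UYAW),.076,UYAW)):
    q=kinematics.solve_ik(np.r_[p,z],ori(y,f));print(f,nm,p.round(3),None if q is None else np.round(q,2))
print(bot.tcp_to_tips)
E
```

```text
0 neck [0.483 0.296] [ 0.55  0.54  1.9  -0.    0.7   1.09]
0 drawn [0.424 0.197] [ 0.43  0.42  2.11 -0.    0.61  0.97]
0 lay [ 0.385 -0.319] [-0.69  0.5   2.05 -0.    0.59 -0.44]
0 regrip [ 0.404 -0.244] [-0.55  0.47  2.11 -0.    0.56 -0.29]
0 push [0.41  0.015] [ 0.03  0.3   2.22 -0.    0.63 -1.51]
0 home [0.482 0.013] [ 0.02  0.38  2.07 -0.    0.69 -1.52]
1 neck [0.483 0.296] [ 0.55  0.54  1.9  -0.    0.7  -2.06]
1 drawn [0.424 0.197] [ 0.43  0.42  2.11 -0.    0.61 -2.17]
1 lay [ 0.385 -0.319] [-0.69  0.5   2.05 -0.    0.59  2.7 ]
1 regrip [ 0.404 -0.244] [-0.55  0.47  2.11 -0.    0.56  2.85]
1 push [0.41  0.015] [ 0.03  0.3   2.22 -0.    0.63  1.63]
1 home [0.482 0.013] [ 0.02  0.38  2.07 -0.    0.69  1.62]
0.017
```

Run:
```python
from h import *
from workcell import *
n=np.array([.4752,.2827])-.0155*u(FORKYAW); o=ori(FORKYAW)
def s(m):
    g=get_obs();print(m,round(g["time_s"],1),g["position"].round(4),"F",g["wrist_force"].round(1),"w",round(g["gripper_width"],4))
bot.reach(np.r_[n,.14],o)
hand.move_gripper(.05,60)
bot.servo_line(np.r_[n,.041],velocity=.12);s("down")
hand.move_gripper(0,60);s("grip")
bot.servo_line(np.r_[n,.043],velocity=.03);s("lift")
bot.servo_line(np.r_[n+.115*u(FORKYAW),.043],velocity=.06);s("drawn")
bot.servo_line(np.r_[n+.125*u(FORKYAW),.15],velocity=.12);s("up")
c=vision.read_camera("top");np.savez("top1.npz",**c)
d=vision.read_camera("side");np.savez("side1.npz",**d)
cv2.imwrite("pics/drawn.png",np.vstack([cv2.resize(c["frame"][170:310,130:350],(660,300)),cv2.resize(d["frame"][180:310,200:420],(660,300))])[:,:,::-1])
```

```text
down 4.7 [0.4836 0.2963 0.0416] F [ 0.5 -0.7 -0.8] w 0.0501
grip 5.1 [0.4835 0.2962 0.0416] F [-0.5  0.9  4.4] w 0.0123
lift 5.4 [0.4829 0.2958 0.0429] F [ 0.1  0.6 -1.9] w 0.0122
drawn 7.5 [0.4243 0.1975 0.043 ] F [-0.7  0.1 -0.7] w 0.012
up 8.5 [0.4186 0.1886 0.1494] F [-0.  -0.6 -2. ] w 0.0125
```

View pics/drawn.png

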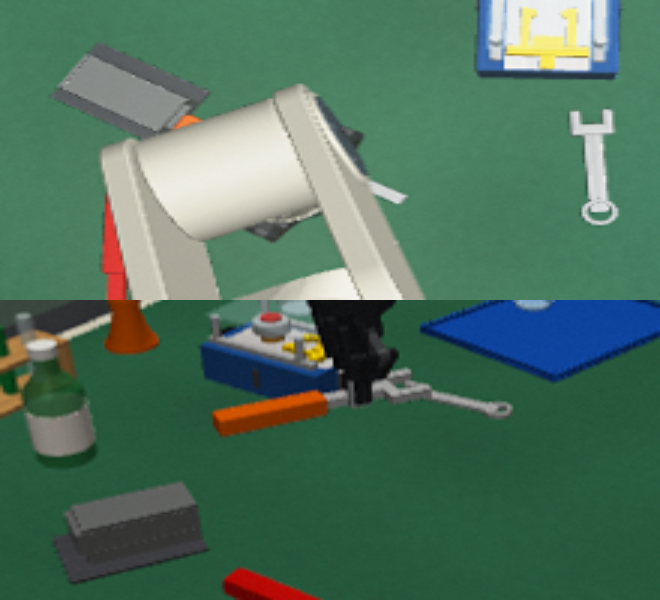

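The fork is out and level in the jaws, with nothing else disturbed. I'll lay it in the tray.

Run:
```python
from h import *
from workcell import *
a=TYAW-np.pi/2; p=TRAY-.05*u(TYAW)+.0345*u(a); o=ori(a)
def s(m):
    g=get_obs();print(m,round(g["time_s"],1),g["position"].round(4),"F",g["wrist_force"].round(1),"w",round(g["gripper_width"],4))
bot.reach(np.r_[p,.15],o);s("over")
bot.servo_line(np.r_[p,.045],velocity=.12)
bot.servo_line(np.r_[p,.0255],velocity=.03);s("low")
hand.move_gripper(.04);s("open")
bot.servo_line(np.r_[p,.13],velocity=.15)
bot.reach([.37,.05,.25],ori(0));bot.dwell(.1);s("clear")
c=vision.read_camera("top");np.savez("top2.npz",**c);f=c["frame"]
hsv=cv2.cvtColor(f,cv2.COLOR_RGB2HSV);H,S,V=[hsv[...,i].astype(int) for i in range(3)]
def box(m,z,x0,x1,y0,y1,name):
    k=np.zeros(m.shape,bool);k[y0:y1,x0:x1]=m[y0:y1,x0:x1]
    r=cv2.minAreaRect(np.float32(onz(c,quad(k),z)[:,:2]));print(name,np.round(r[0],4),np.round(r[1],4),round(r[2],2))
box((H<18)&(S>120)&(V>100),.027,350,500,190,310,"handle")
box((S<60)&(V>130),.022,350,500,235,310,"steel")
cv2.imwrite("pics/laid.png",cv2.resize(f[130:310,280:500],(733,600))[:,:,::-1])
```

```text
over 10.4 [ 0.3852 -0.3183  0.15  ] F [-0.1 -0.5 -2.1] w 0.0119
low 12.3 [ 0.3849 -0.3189  0.0255] F [-0.  -1.3 -0.7] w 0.0117
open 12.7 [ 0.3849 -0.319   0.0256] F [-0.3 -0.8 -0.8] w 0.0401
clear 15.1 [0.3702 0.0494 0.2496] F [-0.4  0.7  0.1] w 0.0397
handle [ 0.4053 -0.2383] [0.0994 0.0226] 74.43
steel [ 0.3799 -0.3332] [0.0923 0.0497] 74.89
```

View pics/laid.png

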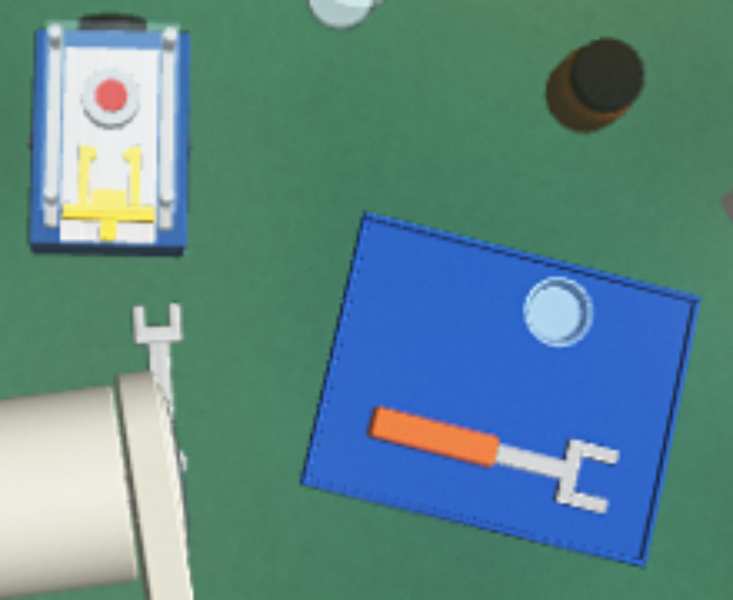

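The fork lies flat along the tray (handle at (435,437) in the crop), clear of the dish. I'll regrip by the handle, lift, and line up before the unit.

Run:
```python
from h import *
from workcell import *
a=D(-105.1); p=np.array([.4053,-.2383])+.005*u(a)
def s(m):
    g=get_obs();print(m,round(g["time_s"],1),g["position"].round(4),"F",g["wrist_force"].round(1),"w",round(g["gripper_width"],4))
bot.reach(np.r_[p,.13],ori(a))
bot.servo_line(np.r_[p,.0245],velocity=.1);s("down")
hand.move_gripper(0,100);s("grip")
bot.servo_line(np.r_[p,.16],velocity=.12);bot.dwell(.3);s("lifted")
q=UNIT-.275*u(UYAW)
bot.reach(np.r_[q,.16],ori(UYAW));s("over")
bot.servo_line(np.r_[q,.0765],velocity=.1);bot.dwell(.2);s("pre")
c=vision.read_camera("top");np.savez("top3.npz",**c)
d=vision.read_camera("side");np.savez("side3.npz",**d)
cv2.imwrite("pics/pre.png",np.vstack([cv2.resize(c["frame"][120:250,240:390],(346,300),interpolation=cv2.INTER_CUBIC),cv2.resize(d["frame"][175:245,255:336],(346,300),interpolation=cv2.INTER_CUBIC)])[:,:,::-1])
t=np.r_[q+.14*u(UYAW),.0745]
for sg in(-1,1): print(proj(c,np.r_[t[:2]+sg*.0195*u(UYAW+np.pi/2),t[2]]))
```

```text
down 17.5 [ 0.4044 -0.2433  0.025 ] F [-0.6 -0.4  0.3] w 0.0401
grip 17.8 [ 0.4045 -0.2434  0.0255] F [-1.9  0.8  8.6] w 0.0216
lifted 19.4 [ 0.4039 -0.243   0.1596] F [-0.2  0.2 -1.8] w 0.0218
over 20.5 [0.3855 0.0157 0.1601] F [ 0.1 -0.1 -1.1] w 0.0222
pre 21.7 [0.3855 0.016  0.077 ] F [ 0.1  0.  -1.6] w 0.0219
[[319.81898376 213.25510178]]
[[304.09464171 212.96143867]]
```

View pics/pre.png

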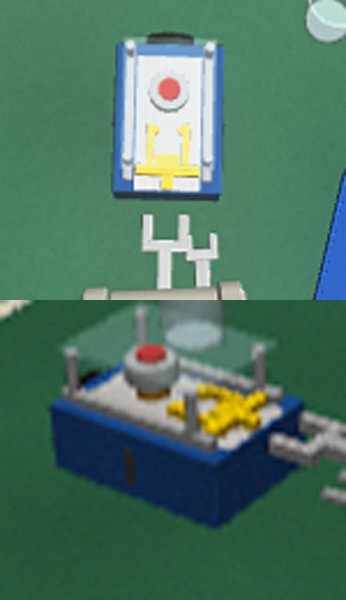

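The prong tips at (304,213) and (319,213) match the prediction and straddle the tab (312). I'll push now, watching force.

Run:
```python
from h import *
from workcell import *
o=ori(UYAW)
def go(t,v):   # t: tips x in unit frame
    bot.servo_line(np.r_[UNIT+(t-.14)*u(UYAW),.078],o,velocity=v)
    g=get_obs();F=g["wrist_force"];act=(g["position"][:2]-UNIT)@u(UYAW)+.14
    print(round(t*1e3,1),round(act*1e3,1),round(g["time_s"],1),F.round(1),round(g["position"][2],4));return F
go(-.092,.06)
for t in np.arange(-.086,-.0345,.004):
    F=go(t,.04)
    if -F[0]>30 or abs(F[2])>15: break
d=vision.read_camera("side");c=vision.read_camera("top");np.savez("top4.npz",**c);np.savez("side4.npz",**d)
cv2.imwrite("pics/push.png",np.vstack([cv2.resize(c["frame"][120:250,240:390],(346,300),interpolation=cv2.INTER_CUBIC),cv2.resize(d["frame"][175:245,255:336],(346,300),interpolation=cv2.INTER_CUBIC)])[:,:,::-1])
```

```text
-92.0 -92.5 22.7 [-0.4  0.  -2. ] 0.0778
-86.0 -85.7 23.0 [-0.5  0.1 -2. ] 0.0781
-82.0 -81.6 23.2 [-0.5 -0.5 -2. ] 0.0781
-78.0 -77.6 23.5 [-0.8 -0.4 -2.5] 0.078
-74.0 -73.6 23.7 [ 0.5 -2.  -0.8] 0.078
-70.0 -69.6 24.0 [ 0.5 -0.7 -0.7] 0.078
-66.0 -65.6 24.2 [-0.1  0.9 -1.9] 0.078
-62.0 -62.3 24.5 [-2.4 -0.4 -1.2] 0.0778
-58.0 -59.7 24.7 [-6.5 -0.3  0.4] 0.0775
-54.0 -56.4 25.0 [-8.4 -0.9  1.3] 0.0774
-50.0 -51.4 25.2 [-4.5 -1.3 -0.2] 0.0776
-46.0 -45.2 25.5 [ 0.5 -0.2 -1.9] 0.0781
-42.0 -41.4 25.7 [ 0.4  0.  -1.7] 0.0782
-38.0 -39.2 26.0 [-5.   0.7 -0. ] 0.0776
```

View pics/push.png

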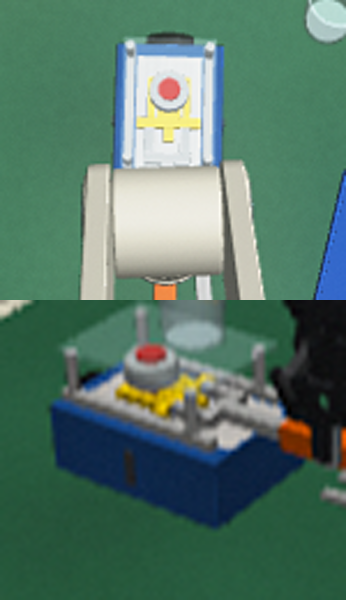

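The force peaked and fell at the snap, then rose again at the seat. I'll press a little more to be sure it is home, hold briefly, measure the clip, then retreat.

Run:
```python
from h import *
from workcell import *
o=ori(UYAW)
def go(t,v):
    bot.servo_line(np.r_[UNIT+(t-.14)*u(UYAW),.078],o,velocity=v)
    g=get_obs();F=g["wrist_force"];print(round(t*1e3,1),round(((g["position"][:2]-UNIT)@u(UYAW)+.14)*1e3,1),round(g["time_s"],1),F.round(1),"w",round(g["gripper_width"],4));return F
for t in(-.0365,-.035,-.0335,-.032):
    if -go(t,.02)[0]>14: break
bot.dwell(.3)
go(-.045,.05);go(-.135,.1)
c=vision.read_camera("top");np.savez("top5.npz",**c);f=c["frame"]
hsv=cv2.cvtColor(f,cv2.COLOR_RGB2HSV);H,S,V=[hsv[...,i].astype(int) for i in range(3)]
for n in("top0","top5"):
    cc=ld(n);hs=cv2.cvtColor(cc["frame"],cv2.COLOR_RGB2HSV).astype(int)
    m=np.zeros((400,640),bool);m[145:208,295:330]=((hs[...,0]>20)&(hs[...,0]<32)&(hs[...,1]>100))[145:208,295:330]
    P=onz(cc,np.argwhere(m)[:,::-1],.07)[:,:2]-UNIT; P=P@np.c_[u(UYAW),u(UYAW+np.pi/2)]
    print(n,"clip in unit frame: x",P[:,0].min().round(4),P[:,0].max().round(4),"y",P[:,1].min().round(4),P[:,1].max().round(4))
    b=np.histogram(P[:,0],np.arange(-.11,.03,.003));print([(round(x*1e3),int(k)) for x,k in zip(b[1],b[0]) if k])
cv2.imwrite("pics/after.png",np.hstack([cv2.resize(f[125:215,280:345],(433,600),interpolation=cv2.INTER_CUBIC)])[:,:,::-1])
```

```text
-36.5 -39.1 26.3 [-8.5  0.9  1.8] w 0.0216
-35.0 -39.0 26.6 [-12.5   1.1   2.3] w 0.0216
-33.5 -38.9 26.8 [-16.7   1.3   4.3] w 0.0221
-45.0 -44.3 27.5 [ 0.7  0.7 -2. ] w 0.0217
-135.0 -134.0 28.6 [-1.  0. -1.] w 0.0218
top0 clip in unit frame: x -0.1041 -0.0349 y -0.0318 0.0334
[(-107, 3), (-104, 7), (-101, 5), (-98, 5), (-95, 5), (-92, 22), (-89, 36), (-86, 34), (-83, 27), (-80, 19), (-77, 13), (-74, 21), (-71, 17), (-68, 4), (-65, 4), (-62, 5), (-59, 6), (-56, 4), (-53, 6), (-50, 4), (-47, 5), (-44, 9), (-41, 15), (-38, 7), (-35, 2)]
top5 clip in unit frame: x -0.0508 0.0167 y -0.0336 0.0344
[(-53, 4), (-50, 4), (-47, 4), (-44, 4), (-41, 10), (-38, 37), (-35, 33), (-32, 27), (-29, 23), (-26, 14), (-23, 17), (-20, 5), (-17, 6), (-14, 4), (-11, 3), (-8, 1), (-5, 1), (13, 1), (16, 1)]
```

View pics/after.png

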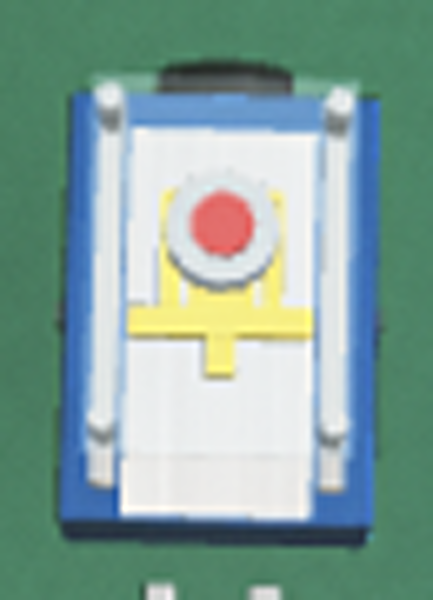

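The clip is against a hard stop (17 N with no further travel), its bar at x -38 mm and centred, jaws round the spindle. It's home, so I'll lay the fork back in the tray.

Run:
```python
from h import *
from workcell import *
a=D(-105.1); p=np.array([.4053,-.2383])+.005*u(a)
def s(m):
    g=get_obs();print(m,round(g["time_s"],1),g["position"].round(4),"F",g["wrist_force"].round(1),"w",round(g["gripper_width"],4))
q=UNIT-.275*u(UYAW)
bot.servo_line(np.r_[q,.16],velocity=.12)
bot.reach(np.r_[p,.16],ori(a))
bot.servo_line(np.r_[p,.05],velocity=.12)
bot.servo_line(np.r_[p,.0265],velocity=.03);s("low")
hand.move_gripper(.045);s("open")
bot.servo_line(np.r_[p,.14],velocity=.12)
bot.reach([.37,.05,.25],ori(0));bot.dwell(.3);s("clear")
c=vision.read_camera("top");d=vision.read_camera("side")
cv2.imwrite("pics/end.png",np.vstack([cv2.resize(c["frame"][60:310,240:510],(540,400))[:,:],cv2.resize(d["frame"][130:260,240:440],(540,200))])[:,:,::-1])
```

```text
low 32.6 [ 0.4041 -0.2432  0.0266] F [ 0.5 -0.5 -1.1] w 0.0219
open 32.9 [ 0.4041 -0.2432  0.0267] F [ 0.1 -0.5 -0.1] w 0.0451
clear 35.5 [0.3701 0.0495 0.2497] F [ 0.8 -0.5  0.1] w 0.0448
```

View pics/end.png

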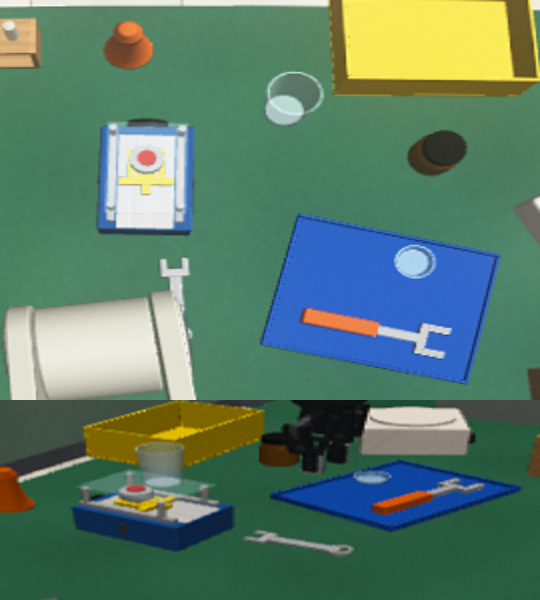

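The fork lies flat in the tray, the clip is round the spindle, the dish and wrench are where they were, and the arm is clear.

```bash
python3 -c "
from workcell import *
hand_in()"
```

```text
the job is handed in; nothing more can be done
```

The job is done and handed in at about 35.5 s on the robot's clock; no verdict was reported.

I drew the fork out by its neck, laid it in the tray and took it again by the orange handle. I then pushed the clip home with the prongs and laid the fork back in the tray.

**Clip:** the highest push force I sampled before the snap was only about 8 N, below the stated 10 to 17 N; I sampled every 4 mm, so the peak may have been missed. At the end the clip met a hard stop: 17 N with no further travel. The prong tips were then about 39 mm before the spindle. The camera put the clip's back bar at about -38 mm and centred to about 1 mm, which matches home within the roughly 2 mm calibration.

**Final pictures:** the fork lies flat and free in the tray, and the dish and wrench look unmoved. The beaker and jar also look in place. The bottle was outside the last crop, but the arm did not go near it after the fork was drawn.

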